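# Wedge the glass-insert stand level

### The job

The hinged stand that holds the glass inserts sags at its free edge. Take the taller of the two tapered wooden wedges and, with its thin end first and its underside flat on the bench, push it straight in under the middle of that free edge until the plate is level, then let go so that the wedge stays there and carries the plate. Leave the thin wedge where it lies.

Things in the scene. Friction and masses are not known exactly. Their poses are not given: they have to be found in the camera images.
- wedge: Tall wooden wedge, 150 long, 30 wide, 60-130 g; top slopes evenly from 42 high at the thick end to 3 at the thin end. Origin: middle of its underside; +x to the thin end (75 away), z up. Pinch its 30 mm width near the thick end, e.g. 53 from the origin towards -x (36 high there). It lies in one of three places side by side; a thin wedge and a flat 150x30x42 block (unlisted) lie in the others.
- thin_wedge: Bystander, to be left where it lies: wedge of the same wood, length and width (150x30 mm), but only 18 mm high at its thick end, too low to level the plate. Origin: middle of its underside; +x to its thin end.
- stand: Fixed foot of the hinged stand. Origin: on the bench right below the middle of the bar under the plate's free edge; z up, +x from there to the hinge (150 mm on): push the wedge along +x. The plate is level with the wedge's origin at x = 28, y = 0 mm here: thin end 103 past the bar, 47 of the wedge still in front. The bench is bare 170 mm before the edge and 130 behind it; the push takes 1 to 4 N.
- stand_plate (a joint): Plate's angle, rad: 0 level, starts near -0.134 (free edge low, on its 2 feet), + is high; swings freely, falls back. Plate 86 wide, 8 thick, top at 41 when level, ends 5 before the bar's axis. Bar: 10 thick, 66 long, underside 10 above the bench sagging, 30 level. Feet 12 thick at y = +-47, 82 apart. Five inserts, 58 tall, stand 70 or more behind the edge. Friction holds the wedge. All mm.

How it is judged:
By the outcome, as a careful person would: the job done as asked, in the order asked, and still so for the second after the job is handed in, with the robot touching nothing.
It also fails if it takes over 45 s, if anything falls off the work surface, if the arm or the gripper's body presses on something with over 40 N, if the wrist force passes 120 N, or if a joint passes its speed limit or range.

### The arm

A 7-joint arm with a two-finger parallel gripper is mounted at the origin on a cart in front of the work surface, level with it; the furniture and walls round the work are solid. World frame = base frame: x ahead of the robot, y to its left, z up, the work surface at z = 0. Lengths are in mm, angles in rad, forces in N, time in s.
With the tool pointing down it reaches from about 400 to 850 mm from the base axis. Payload 10.4 kg.
Tool frame: the origin (TCP) lies midway between the tips of the shut fingers; the grasp point (between the pads) lies 19 mm behind it (arm.pinch_z is the distance from the TCP to the grasp point, in mm); x points along the fingers, z is the direction in which the jaws open and shut, and the axes are right-handed (so a half turn about x gives the same grasp; the last joint's range is limited). The gripper opens to 87 mm and grips with 3 to 60 N. Pads are 19 mm wide; open, the fingers measure 117 mm over their backs; the gripper's body (75 mm by 190 mm) begins 51 mm behind the grasp point.
Start: joints at [1.151, 0.332, -0.065, 1.46, 0.022, 1.35, -0.088], TCP at [241.566, -576.453, 222.576] pointing down, gripper open.
Joint ranges: [-2.6, 2.6], [-0.5, 2.12], [-1.47, 1.34], [0.16, 2.42], [-1.27, 4.41], [0.06, 2.06], [-2.6, 2.6]. Speed limits (rad/s): [2.22, 2.22, 2.79, 2.79, 3.14, 3.14, 3.14].

### API

Orientations are given as a rotation vector (axis times angle).
In Python, from cell import arm, grab_frame, camera_model, finish_job gives the robot as it stands. The module is installed in compiled form; this text tells all that it offers.
- The arm moves only by the tool arm_command, never from a script. Its argument "deltas" is a list of rows, each a list of 3 entries, a list of its own where there are three numbers: the shift along the world's x, y, z in cm, then the turn, a rotation vector about the world's x, y, z in degrees, then the finger opening in cm, from 0 to 8.7. A call has 1 to 8 rows; each row is the pose to reach, as a shift and turn from the pose commanded when the call began; what a row does not reach only later rows make up. A row lasts 1/12 s, in which the tool goes at most 41.7 mm and 7.16 degrees, less where a joint would pass 70% of its speed; a pose out of reach is approached as far as the arm can. A call with a gripper value outside its range is refused whole. The fingers move at their own pace and stop on an object; "grip_force" is the grip in N (left out, the last holds). Time passes only in rows, so rows that repeat a pose let the fingers close. It gives the time, the measured TCP pose, the force and the opening at its end, in the units of the state.
- arm.observe(): the state, without advancing time (a new reading comes with each control period).
- grab_frame(name): name is "side" or "top"; returns the picture (420x560x3 uint8, blue, green, red); there is no depth.
- camera_model(name): a dict with "fx", "fy", "cx", "cy" (pixels), "dist_coeffs" ([k1, k2, p1, p2, k3] as OpenCV has them; the pictures are not rectified), "R" (3x3) and "t" (3): a world point X has camera coordinates R X + t. Camera axes: x right, y down, z forward; pixel columns grow to the right and rows downward; lengths in mm; the calibration is good to about 2 mm. A picture is of the moment at which its call begins. camera_model takes no time and is no camera call.
- finish_job(): hands the job in, once; it reports no verdict.
The state is a dict: "t": time; "joint_pos": joint angles; "joint_vel": joint speeds; "effort": joint torques, N m; "ee_pos": TCP position; "tool_rot": TCP orientation; "ft_force": force on the tool from outside, world axes, zero at the start; "ft_torque": the same for the moment, N m; "width": opening from 0.0 (shut) to 1.0 (fully open).
Only numpy, scipy, OpenCV 4.12 (cv2) and the standard library are available. Lean on these libraries where they do the work, as an engineer would, in place of code of your own. Each camera call takes 0.05 s, during which the arm holds its last target.

## Working session

There is one attempt and no reset: what is moved stays moved. The work goes in short steps, Python scripts to look and compute and a tool call to move; the robot and the scene stay as the last step left them, time stands still between calls to the robot, and variables do not carry over. Pictures are saved under pics/ and viewed, and the job is handed in when it is done.

Besides the shell and the picture viewer there is one more tool, called as a command line: name --argument value ..., lists and objects as JSON in quotes. arm_command: Moves the arm, as the interface text tells. Its arguments: {"type":"object","properties":{"deltas":{"type":"array","items":{"type":"array"}},"grip_force":{"type":"number"}},"required":["deltas"]}

```bash
mkdir -p pics
python3 - <<'E'
from cell import arm, grab_frame, camera_model
import cv2
for n in ("top","side"):
    cv2.imwrite(f"pics/{n}0.png",grab_frame(n)); m=camera_model(n); print(n,m)
print(arm.observe(), arm.pinch_z)
E
```

```text
top {'fx': 445.64302051297705, 'fy': 445.64302051297705, 'cx': 279.54410394951776, 'cy': 204.38767583046007, 'dist_coeffs': array([-0.11100461,  0.        ,  0.        ,  0.        ,  0.        ]), 'R': array([[ 0.00224543, -0.99954769,  0.02998944],
       [-0.99297501, -0.00577652, -0.11818315],
       [ 0.11830292, -0.0295134 , -0.99253885]]), 't': array([ -58.53269604,  506.02069372, 1035.75413797])}
side {'fx': 405.70521665929556, 'fy': 405.70521665929556, 'cx': 274.4223263234932, 'cy': 209.48638200938362, 'dist_coeffs': array([-0.00778004,  0.        ,  0.        ,  0.        ,  0.        ]), 'R': array([[ 0.97396613, -0.22602728,  0.01736791],
       [-0.13474927, -0.63884511, -0.75744278],
       [ 0.18229813,  0.7353833 , -0.65267051]]), 't': array([-523.13819917,   63.64590079,  842.04326288])}
{'t': 0.1, 'joint_pos': array([ 1.15139653,  0.33281415, -0.06470547,  1.46083613,  0.02158001,
        1.34986179, -0.08851854]), 'joint_vel': array([-0.00075453, -0.00029776, -0.00076361, -0.00145853, -0.00224702,
        0.00038054, -0.00066599]), 'effort': array([ 5.97263697e-04, -6.24539423e+01,  2.41601933e-02, -3.90715313e+01,
       -6.13290025e-02,  3.65916139e-02,  7.37477330e-05]), 'ee_pos': array([ 241.42486187, -576.1357366 ,  221.84019575]), 'tool_rot': array([ 0.91281128,  1.37224943, -0.91173739]), 'ft_force': array([-0.40430655, -0.79025076, -0.06835164]), 'ft_torque': array([-0.0209095 ,  0.00663073,  0.026546  ]), 'width': 0.9973339262507439} 18.700000000000003
```

```bash
ls pics
```

```text
side0.png
top0.png
```

View pics/top0.png

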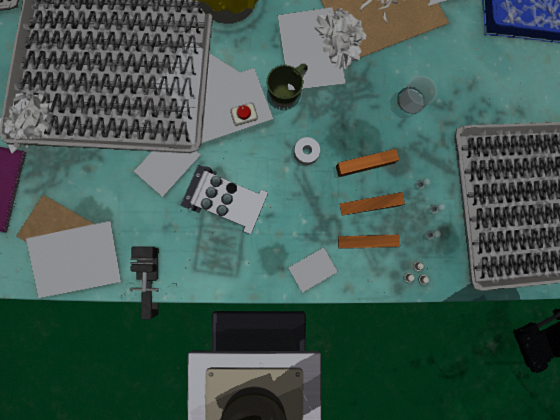

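View pics/side0.png

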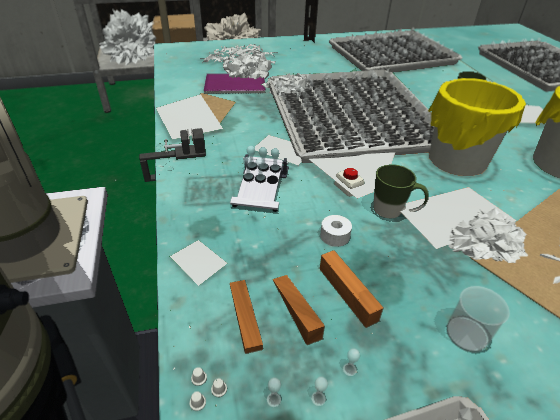

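The top view shows three orange wooden pieces near px (368,162), (372,204) and (369,241). The stand is near (225,195), with its free edge on the right near (255,212). I'll enlarge these areas.

Run:
```python
import cv2
a=cv2.imread("pics/top0.png")[140:260,170:420]; cv2.imwrite("pics/top0z.png",cv2.resize(a,None,fx=3.2,fy=3.2,interpolation=cv2.INTER_CUBIC))
a=cv2.imread("pics/side0.png")[235:365,215:395]; cv2.imwrite("pics/side0z.png",cv2.resize(a,None,fx=4.4,fy=4.4,interpolation=cv2.INTER_CUBIC))
a=cv2.imread("pics/side0.png")[135:225,215:315]; cv2.imwrite("pics/side0y.png",cv2.resize(a,None,fx=6,fy=6,interpolation=cv2.INTER_CUBIC))
```

```text
(no output)
```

View pics/top0z.png

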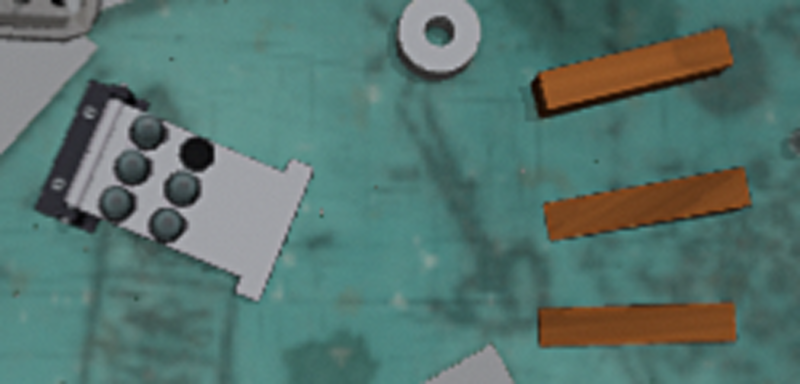

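View pics/side0z.png

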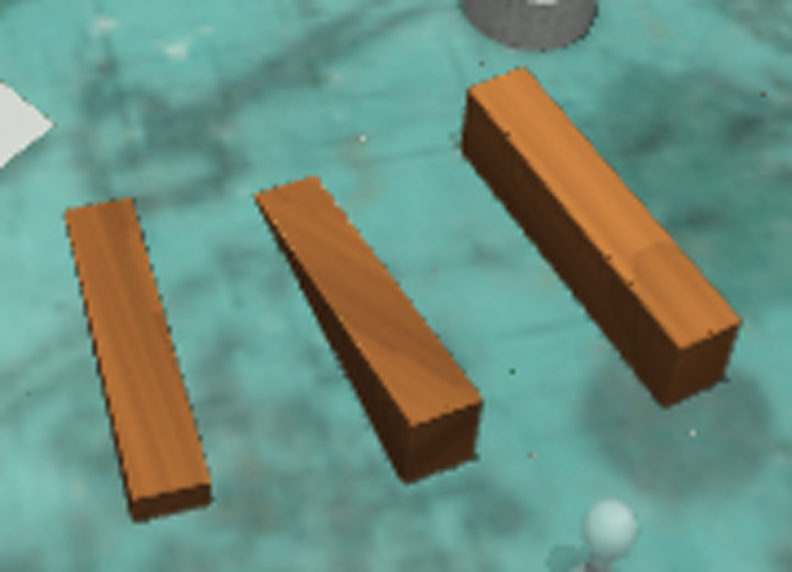

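View pics/side0y.png

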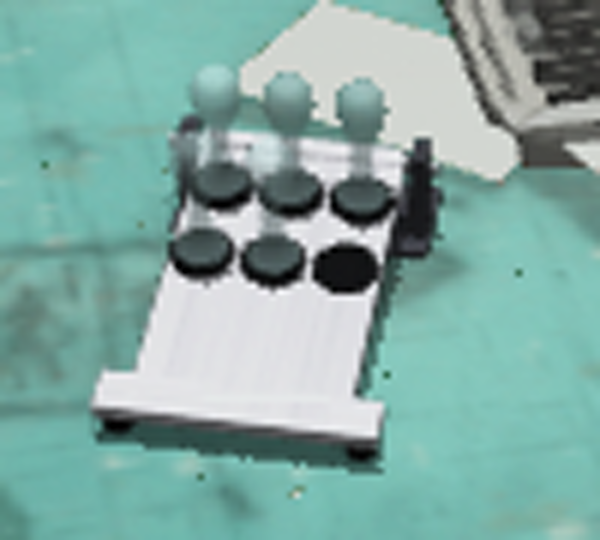

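The middle piece is the tall wedge: its top slopes, with a thick end on the right in the top view and a thin end towards the stand. The upper piece is the block and the lower one is the thin wedge. Next I'll measure the corners.

```bash
cat > h.py <<'E'
import numpy as np, cv2
from cell import camera_model
def ray(n,uv,z):
    m=camera_model(n);K=np.array([[m['fx'],0,m['cx']],[0,m['fy'],m['cy']],[0,0,1]])
    p=cv2.undistortPoints(np.array(uv,float).reshape(-1,1,2),K,m['dist_coeffs']).reshape(-1,2)
    R=m['R'];C=-R.T@m['t'];d=np.c_[p,np.ones(len(p))]@R
    z=np.broadcast_to(np.asarray(z,float),len(p))
    return C+d*((z-C[2])/d[:,2])[:,None]
def proj(n,X):
    m=camera_model(n);K=np.array([[m['fx'],0,m['cx']],[0,m['fy'],m['cy']],[0,0,1]])
    return cv2.projectPoints(np.array(X,float).reshape(-1,1,3),cv2.Rodrigues(m['R'])[0],m['t'],K,m['dist_coeffs'])[0].reshape(-1,2)
E
python3 - <<'E'
from h import *
np.set_printoptions(precision=1,suppress=True)
im=cv2.imread("pics/top0.png");hsv=cv2.cvtColor(im,cv2.COLOR_BGR2HSV)
m=((hsv[...,0]<20)&(hsv[...,1]>120)&(hsv[...,2]>50)).astype(np.uint8); m[:,:330]=0;m[:130]=0;m[270:]=0
for c in cv2.findContours(m,0,cv2.CHAIN_APPROX_NONE)[0]:
    if cv2.contourArea(c)<200: continue
    b=cv2.boxPoints(cv2.minAreaRect(c)); q=cv2.approxPolyDP(c,4,True).reshape(-1,2)
    print("box",b.tolist(),"poly",q.tolist())
    b=b[np.argsort(b[:,0])]
    print(ray("top",b,[3,3,42,42])); 
    print(ray("top",b,0).mean(0))
# hand corners for wedge & stand
z=lambda L:[[x/3.2+170-.34,y/3.2+140-.34] for x,y in L]
w=ray("top",z([(543,205),(553,240),(744,168),(751,205)]),[3,3,42,42]);print("W",w)
a,b=w[:2].mean(0),w[2:].mean(0);print("thin mid",a,"thick mid",b,"mid",(a+b)/2,"len",np.hypot(*(a-b)[:2]),"widths",np.linalg.norm(w[0]-w[1]),np.linalg.norm(w[2]-w[3]),"dir deg",np.degrees(np.arctan2(*(a-b)[1::-1])))
s=ray("top",z([(313,171),(257,301),(238,291),(290,160)]),21);print("S",s,np.linalg.norm(s[0]-s[1]))
C=-camera_model("top")["R"].T@camera_model("top")["t"];print(C)
E
```

```text
box [[337.830322265625, 236.0619659423828], [398.95184326171875, 234.3156280517578], [399.28460693359375, 245.96327209472656], [338.1630859375, 247.70960998535156]] poly [[399, 236], [340, 236], [339, 247], [396, 246]]
[[ 432.2 -200.5    3. ]
 [ 403.7 -201.     3. ]
 [ 434.6 -341.7   42. ]
 [ 406.8 -341.9   42. ]]
[ 420.2 -277.9    0. ]
box [[339.48797607421875, 203.18402099609375], [401.96795654296875, 191.82400512695312], [404.1279296875, 203.70401000976562], [341.64794921875, 215.06402587890625]] poly [[402, 193], [341, 203], [341, 211], [402, 204]]
[[ 513.4 -205.6    3. ]
 [ 484.  -210.6    3. ]
 [ 537.2 -352.2   42. ]
 [ 508.3 -356.6   42. ]]
[ 513.8 -288.1    0. ]
box [[337.1764831542969, 162.70590209960938], [395.7647399902344, 148.058837890625], [398.7647399902344, 160.058837890625], [340.1764831542969, 174.70590209960938]] poly [[396, 150], [340, 162], [340, 173], [395, 161]]
[[ 615.4 -201.3    3. ]
 [ 585.  -208.4    3. ]
 [ 645.4 -340.5   42. ]
 [ 615.5 -346.9   42. ]]
[ 620.7 -280.9    0. ]
W [[ 512.1 -205.2    3. ]
 [ 485.  -212.6    3. ]
 [ 536.4 -352.6   42. ]
 [ 508.3 -357.1   42. ]]
thin mid [ 498.5 -208.9    3. ] thick mid [ 522.4 -354.9   42. ] mid [ 510.4 -281.9   22.5] len 147.89099171698538 widths 28.11682499287742 28.486364288756235 dir deg 99.27074757500831
S [[534.8 -27.5  21. ]
 [436.3  13.9  21. ]
 [443.7  28.2  21. ]
 [543.1 -10.   21. ]] 106.8540508568968
[ 380.1  -25.  1089.6]
```

Run:
```python
from h import *
np.set_printoptions(precision=2,suppress=True)
im=cv2.imread("pics/top0.png");hsv=cv2.cvtColor(im,cv2.COLOR_BGR2HSV)
m=((hsv[...,1]<60)&(hsv[...,2]>120)).astype(np.uint8)
r=np.zeros_like(m); r[160:240,190:272]=1; m&=r
c=max(cv2.findContours(m,0,cv2.CHAIN_APPROX_NONE)[0],key=cv2.contourArea).reshape(-1,2).astype(float)
def dist(p,a,b):
    a,b=np.array(a),np.array(b);d=(b-a)/np.linalg.norm(b-a);q=p-a
    return np.abs(q[:,0]*d[1]-q[:,1]*d[0]),q@d/np.linalg.norm(b-a)
def line(p0,p1,z0,z1):
    dd,t=dist(c,p0,p1);k=(dd<1.5)&(t>.08)&(t<.92)
    P=ray("top",c[k],z0+(z1-z0)*t[k])[:,:2]
    v=cv2.fitLine(P.astype(np.float32),cv2.DIST_L2,0,.01,.01).ravel()
    print(k.sum(),"dir",np.degrees(np.arctan2(v[1],v[0])),"pt",v[2:]);return v
z=lambda x,y:(x/3.2+170-.34,y/3.2+140-.34)
e=line(z(313,171),z(257,301),21,21)
s1=line(z(130,100),z(287,171),38,23)
s2=line(z(100,210),z(238,276),38,23)
for P in (s1,s2):  # intersections with the edge line
    A=np.array([[e[0],-P[0]],[e[1],-P[1]]]);t=np.linalg.solve(A,P[2:]-e[2:]);print("corner",e[2:]+t[0]*e[:2])
# side view corners of same edge
print("side",ray("side",[(215+100/6,135+375/6),(215+383/6,135+405/6)],21))
print("side bottoms",ray("side",[(215+95/6,135+410/6),(215+380/6,135+438/6)],13))
```

```text
35 dir -22.11165 pt [486.32  -5.66]
19 dir 67.26974 pt [547.66  29.62]
37 dir 66.75706 pt [478.02  79.26]
corner [526.11 -21.82]
corner [448.2    9.83]
side [[442.1   24.34  21.  ]
 [543.45 -15.2   21.  ]]
side bottoms [[438.19  13.71  13.  ]
 [540.25 -24.5   13.  ]]
```

Run:
```python
from h import *
from cell import arm
from scipy.spatial.transform import Rotation as R
np.set_printoptions(precision=3,suppress=True)
o=arm.observe();M=R.from_rotvec(o['tool_rot']).as_matrix();print(M,np.degrees(np.arctan2(M[1,2],M[0,2])))
d=np.radians(99.3);w=np.array([510.5,-281.5]);g=w-53*np.array([np.cos(d),np.sin(d)]);print("grasp",g,g-o['ee_pos'][:2])
u=np.array([np.cos(np.radians(67.4)),np.sin(np.radians(67.4))]);O=np.array([486.5,-6.5])+4*u
for x in (-100,28): print(x,"wedge",O+x*u,"grasp",O+(x-53)*u,np.linalg.norm(O+(x-53)*u))
# check measured wedge by side view
p=[[x/4.4+215-.4,y/4.4+235-.4] for x,y in [(256,197),(318,178),(410,425),(482,401),(405,482),(475,460)]]
print(ray("side",p,[3,3,42,42,0,0]))
```

```text
[[-0.001  0.922  0.386]
 [ 0.001  0.386 -0.922]
 [-1.    -0.    -0.001]] -67.26498991553544
grasp [ 519.065 -333.803] [277.64  242.332]
-100 wedge [449.608 -95.128] grasp [ 429.24  -144.058] 452.76900865374773
28 wedge [498.797  23.043] grasp [478.43  -25.887] 479.1296589247675
[[ 484.204 -213.999    3.   ]
 [ 513.04  -209.412    3.   ]
 [ 507.31  -359.289   42.   ]
 [ 535.873 -355.396   42.   ]
 [ 509.07  -357.267    0.   ]
 [ 537.804 -354.128    0.   ]]
```

arm_command --deltas '[[[3,2.6,0],[0,0,7],6],[[6,5.2,0],[0,0,14],6],[[9,7.8,0],[0,0,21],6],[[12,10.4,0],[0,0,28],6],[[15,13,0],[0,0,35],6],[[18,15.6,0],[0,0,42],6],[[21,18.2,0],[0,0,49],6],[[24,20.8,0],[0,0,56],6]]' --grip_force 20

```text
t: 0.77
ee_pos: [482.6, -366.9, 222.4]
tool_rot: [0.15, 1.566, -0.15]
ft_force: [0.5, 0.0, 0.2]
width: 0.691
```

arm_command --deltas '[[[1.5,1.4,0],[0,0,7],6],[[3,2.7,-2],[0,0,14],6],[[3.7,3.4,-5],[0,0,20.5],6],[[3.7,3.4,-8],[0,0,20.5],6],[[3.7,3.4,-11],[0,0,20.5],6],[[3.7,3.4,-12],[0,0,20.5],6],[[3.7,3.4,-12],[0,0,20.5],6],[[3.7,3.4,-12],[0,0,20.5],6]]'

```text
t: 1.43
ee_pos: [518.7, -334.7, 103.3]
tool_rot: [-0.126, 1.567, 0.126]
ft_force: [0.3, -0.2, 1.3]
width: 0.691
```

arm_command --deltas '[[[0,0,-2.5],[0,0,0],6],[[0,0,-5],[0,0,0],6],[[0,0,-7],[0,0,0],6],[[0,0,-8.5],[0,0,0],6],[[0,0,-9.4],[0,0,0],6],[[0,0,-9.4],[0,0,0],6],[[0,0,-9.4],[0,0,0],6]]'

```text
t: 2.02
ee_pos: [519.4, -335.0, 10.1]
tool_rot: [-0.127, 1.566, 0.126]
ft_force: [-0.1, 0.1, 0.3]
width: 0.686
```

Run:
```python
from h import *
from cell import arm,grab_frame
print(arm.observe()['ee_pos'],arm.observe()['ft_force'])
a=grab_frame("side")[200:380,200:400]; b=grab_frame("top")[140:260,310:440]
cv2.imwrite("pics/g1.png",np.hstack([cv2.resize(a,(440,396)),cv2.resize(b,(360,396))]))
```

```text
[ 519.43284264 -335.01998078   10.14190718] [-0.14166768  0.13134709  0.29699818]
```

View pics/g1.png

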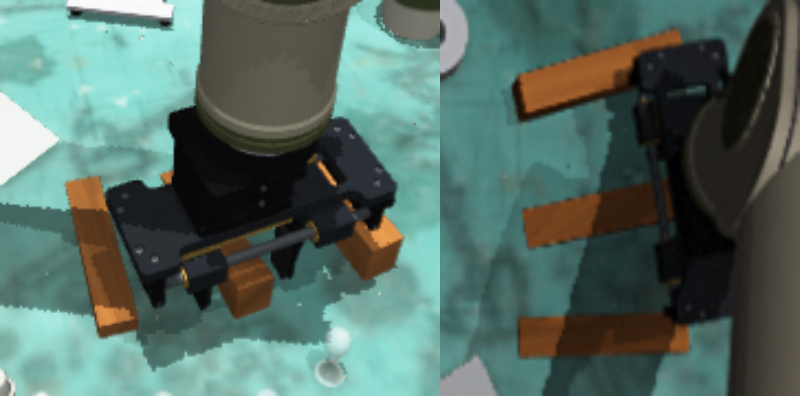

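The fingers straddle the middle wedge near its thick end, and the gripper body clears both neighbours. I'll lower the last few millimetres and close.

arm_command --deltas '[[[0,0,-0.3],[0,0,0],5],[[0,0,-0.3],[0,0,0],2.5],[[0,0,-0.3],[0,0,0],2.5],[[0,0,-0.3],[0,0,0],2.5],[[0,0,-0.3],[0,0,0],2.5],[[0,0,-0.3],[0,0,0],2.5],[[0,0,-0.3],[0,0,0],2.5]]' --grip_force 20

```text
t: 2.7
ee_pos: [518.6, -334.4, 5.7]
tool_rot: [-0.127, 1.567, 0.127]
ft_force: [-0.1, -0.5, 0.6]
width: 0.345
```

arm_command --deltas '[[[0,0,0.5],[0,0,0],2],[[0,0,1.5],[0,0,0],2],[[0,0,2.5],[0,0,0],2],[[0,0,3.5],[0,0,0],2],[[0,0,4.5],[0,0,0],2],[[0,0,5],[0,0,0],2],[[0,0,5],[0,0,0],2]]'

```text
t: 3.28
ee_pos: [519.4, -335.0, 57.6]
tool_rot: [-0.128, 1.565, 0.125]
ft_force: [0.4, 0.4, -0.9]
width: 0.346
```

Run:
```python
from h import *
from cell import arm,grab_frame
o=arm.observe();print(o['ee_pos'],o['ft_force'],o['width']*87)
a=grab_frame("side")[200:380,200:400]; b=grab_frame("top")[140:260,310:440]
cv2.imwrite("pics/g2.png",np.hstack([cv2.resize(a,(440,396)),cv2.resize(b,(360,396))]))
```

```text
[ 519.44813361 -334.99756329   57.5671622 ] [ 0.36158647  0.39967604 -0.87360629] 30.093732513902562
```

View pics/g2.png

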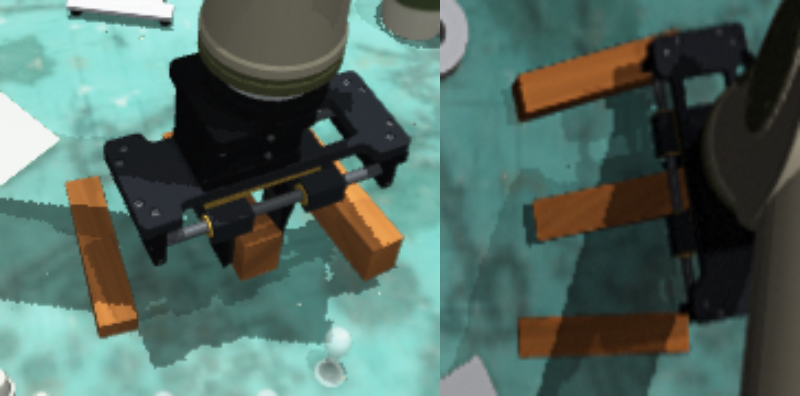

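arm_command --deltas '[[[-1.3,3,0],[0,0,-5],2],[[-2.8,6,0],[0,0,-11],2],[[-4.3,9.2,0],[0,0,-17],2],[[-5.8,12.4,0],[0,0,-23],2],[[-7.3,15.6,0],[0,0,-28],2],[[-8.9,19,0],[0,0,-31.8],2],[[-8.9,19,-1],[0,0,-31.8],2],[[-8.9,19,-2],[0,0,-31.8],2]]'

```text
t: 4.05
ee_pos: [429.2, -143.2, 35.4]
tool_rot: [0.306, 1.548, -0.307]
ft_force: [0.4, -1.0, -0.1]
width: 0.34
```

Run:
```python
from h import *
from cell import arm,grab_frame
o=arm.observe();print(o['ee_pos'],o['ft_force'],o['width']*87,o['joint_pos'])
a=grab_frame("side"); b=grab_frame("top"); cv2.imwrite("pics/s3.png",a);cv2.imwrite("pics/t3.png",b)
cv2.imwrite("pics/g3.png",np.hstack([cv2.resize(a[120:300,160:360],(440,396)),cv2.resize(b[140:260,180:310],(360,396))]))
```

```text
[ 429.24859825 -143.2026856    35.42772338] [ 0.44762677 -1.00272892 -0.14947796] 29.540997682540382 [ 0.63257346  0.19426582 -0.4388725   2.07993853  0.10702694  0.88741145
 -0.25758038]
```

View pics/g3.png

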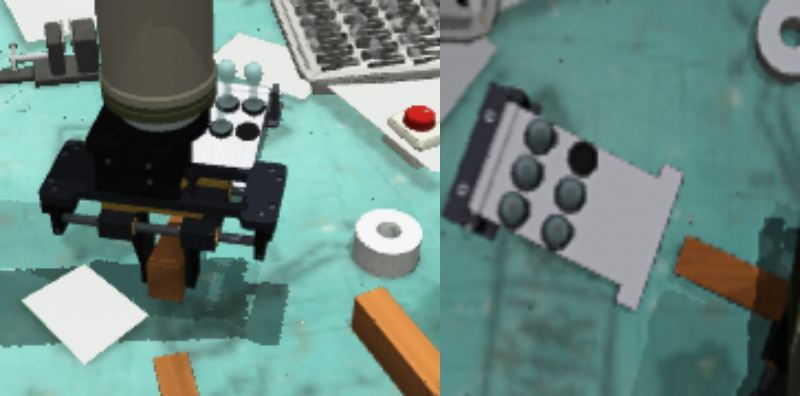

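Run:
```python
from h import *
np.set_printoptions(precision=2,suppress=True)
z=lambda L:[[(x-440)/2.769+180-.3,y/3.3+140-.3] for x,y in L]
s=ray("top",z([(683,172),(630,308)]),21); 
w=ray("top",z([(690,237),(675,274),(786,279),(771,317)]),[33,33,33+25.5,33+25.5]); print(s,w)
print(ray("side",[[(x)/2.2+160,y/2.2+120] for x,y in [(85,265),(147,318),(85,363),(22,300)]],0))
u=np.array([np.cos(np.radians(67.4)),np.sin(np.radians(67.4))]);v=np.array([-u[1],u[0]])
m=s.mean(0)[:2];print("edge mid",m)
O=np.array([486.5,-6.5])+4*u
for p in w: print((p[:2]-O)@u,(p[:2]-O)@v)
for p in s: print((p[:2]-O)@u,(p[:2]-O)@v)
```

```text
[[537.92 -27.43  21.  ]
 [437.91  17.87  21.  ]] [[ 488.76  -33.68   33.  ]
 [ 461.91  -20.94   33.  ]
 [ 456.83 -114.16   58.5 ]
 [ 430.04 -101.48   58.5 ]]
[[ 356.1   -77.11    0.  ]
 [ 404.4  -155.9     0.  ]
 [ 345.68 -195.26    0.  ]
 [ 296.04 -110.3     0.  ]]
edge mid [487.91  -4.78]
-28.22852553905921 -12.530976596896236
-26.78002965256773 17.147673840442504
-114.79939377422008 -13.978189027466893
-113.38470793262897 15.626633209044465
-3.5614130019258288 -55.511775974755
-0.17089770808081559 54.22663287341669
```

```bash
cat > al.py <<'E'
from h import *
import sys
np.set_printoptions(precision=2,suppress=True)
u=np.array([np.cos(np.radians(67.4)),np.sin(np.radians(67.4))]);v=np.array([-u[1],u[0]])
O=np.array([486.5,-6.5])+4*u
def run(im,zb,x0,x1,sx):
    hsv=cv2.cvtColor(im,cv2.COLOR_BGR2HSV)
    m=((hsv[...,0]<20)&(hsv[...,1]>100)&(hsv[...,2]>40)).astype(np.uint8)
    r=np.zeros_like(m);r[190:260,225:330]=1;m&=r
    # rows across the wedge: sample at stations along stand x; subpixel by area
    for x in np.arange(x0,x1,8.):
        zz=zb+3+0.26*(sx-x)  # sx: tip x
        ys=np.arange(-40,40,.25);P=np.array([[*(O+x*u+y*v),zz] for y in ys]);px=proj("top",P).astype(np.float32)
        val=cv2.remap(m.astype(np.float32),px[:,0],px[:,1],cv2.INTER_LINEAR)>.5
        if val.sum()>20: print("x",x,"y range",ys[val].min(),ys[val].max(),"mid",(ys[val].min()+ys[val].max())/2)
    g=((hsv[...,1]<60)&(hsv[...,2]>100)).astype(np.float32)
    for x in (5,15,25,35,45,100,110,120):
        zz=21+x*.134
        ys=np.arange(-75,75,.25);P=np.array([[*(O+x*u+y*v),zz] for y in ys]);px=proj("top",P).astype(np.float32)
        val=cv2.remap(g,px[:,0],px[:,1],cv2.INTER_LINEAR)>.5
        if val.any(): print("plate x",x,ys[val].min(),ys[val].max(),(ys[val].min()+ys[val].max())/2)
if __name__=="__main__": run(cv2.imread("pics/t3.png"),30,-100,-28,-25)
E
python3 al.py; python3 -c "
from h import *
from cell import arm
from scipy.spatial.transform import Rotation as R
M=R.from_rotvec(arm.observe()['tool_rot']).as_matrix();print(M)"
```

```text
[[-2.35650222e-03  3.83373557e-01  9.23590365e-01]
 [ 7.04197594e-04  9.23593337e-01 -3.83372994e-01]
 [-9.99996975e-01 -2.53029198e-04 -2.44642048e-03]]Traceback (most recent call last):
  File "al.py", line 22, in <module>
    if __name__=="__main__": run(cv2.imread("pics/t3.png"),30,-100,-28,-25)
                             ~~~^^^^^^^^^^^^^^^^^^^^^^^^^^^^^^^^^^^^^^^^^^^
  File "al.py", line 15, in run
    if val.sum()>20: print("x",x,"y range",ys[val].min(),ys[val].max(),"mid",(ys[val].min()+ys[val].max())/2)
                                           ~~^^^^^
IndexError: too many indices for array: array is 1-dimensional, but 2 were indexed
```

```bash
sed -i 's/cv2.INTER_LINEAR)>.5/cv2.INTER_LINEAR).ravel()>.5/' al.py; python3 al.py
```

```text
x -100.0 y range -12.5 15.0 mid 1.25
x -92.0 y range -13.75 15.75 mid 1.0
x -84.0 y range -13.5 16.5 mid 1.5
x -76.0 y range -13.25 17.0 mid 1.875
x -68.0 y range -13.25 15.25 mid 1.0
x -60.0 y range -13.25 16.0 mid 1.375
x -52.0 y range -13.25 15.75 mid 1.25
x -44.0 y range -13.25 16.0 mid 1.375
x -36.0 y range -12.75 15.25 mid 1.25
plate x 5 -55.0 55.0 0.0
plate x 15 -53.25 47.75 -2.75
plate x 25 -43.5 42.75 -0.375
plate x 35 -44.5 41.75 -1.375
plate x 45 -42.75 43.0 0.125
plate x 100 -44.5 42.25 -1.125
plate x 110 -42.5 43.5 0.5
plate x 120 -40.25 21.75 -9.25
```

The wedge is parallel to the plate but about 1.5 mm off centre. I'll correct that while lowering it to the bench.

arm_command --deltas '[[[0.15,-0.06,-1],[0,0,0],2],[[0.15,-0.06,-2],[0,0,0],2],[[0.15,-0.06,-2.6],[0,0,0],2],[[0.15,-0.06,-2.9],[0,0,0],2],[[0.15,-0.06,-3],[0,0,0],2],[[0.15,-0.06,-3],[0,0,0],2],[[0.15,-0.06,-3],[0,0,0],2]]'

```text
t: 4.73
ee_pos: [431.1, -145.2, 5.3]
tool_rot: [0.309, 1.549, -0.309]
ft_force: [0.4, -0.2, -1.1]
width: 0.347
```

Run:
```python
from al import *
from cell import arm,grab_frame
o=arm.observe();print(o['ee_pos'],o['ft_force'],o['width']*87)
a=grab_frame("side"); b=grab_frame("top"); cv2.imwrite("pics/t4.png",b)
run(b,0,-100,-28,-25)
cv2.imwrite("pics/g4.png",np.hstack([cv2.resize(a[120:300,160:360],(440,396)),cv2.resize(b[140:260,180:310],(360,396))]))
```

```text
[ 431.1  -145.19    5.3 ] [ 0.4  -0.15 -1.12] 30.17584932632178
x -100.0 y range -17.25 13.25 mid -2.0
x -92.0 y range -17.0 14.0 mid -1.5
x -84.0 y range -16.5 12.5 mid -2.0
x -76.0 y range -16.0 12.5 mid -1.75
x -68.0 y range -16.25 13.0 mid -1.625
x -60.0 y range -16.0 13.5 mid -1.25
x -52.0 y range -17.0 11.75 mid -2.625
x -44.0 y range -16.5 12.25 mid -2.125
x -36.0 y range -16.0 12.5 mid -1.75
plate x 5 -55.0 55.0 0.0
plate x 15 -53.25 47.75 -2.75
plate x 25 -43.5 42.75 -0.375
plate x 35 -44.5 41.75 -1.375
plate x 45 -42.75 43.0 0.125
plate x 100 -44.5 42.25 -1.125
plate x 110 -45.0 43.5 -0.75
plate x 120 -43.25 21.75 -10.75
```

View pics/g4.png

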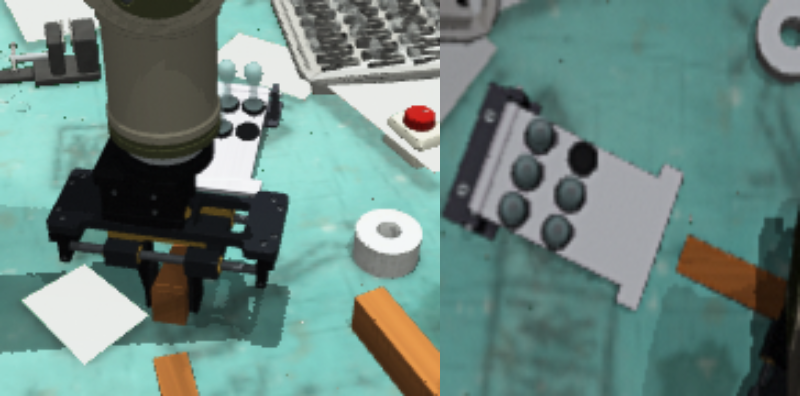

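arm_command --deltas '[[[0.24,0.77,0],[0,0,0],2],[[0.54,1.51,0],[0,0,0],2],[[0.85,2.25,0],[0,0,0],2],[[1.16,2.98,0],[0,0,0],2],[[1.46,3.72,0],[0,0,0],2],[[1.58,4,0],[0,0,0],2],[[1.66,4.18,0],[0,0,0],2],[[1.66,4.18,0],[0,0,0],2]]'

```text
t: 5.5
ee_pos: [447.8, -102.8, 5.6]
tool_rot: [0.308, 1.549, -0.308]
ft_force: [0.4, -0.7, -0.7]
width: 0.347
```

Run:
```python
from al import *
from cell import arm,grab_frame
o=arm.observe();print(o['ee_pos'],o['ft_force'],o['width']*87)
a=grab_frame("side"); b=grab_frame("top"); cv2.imwrite("pics/t5.png",b)
run(b,0,-60,0,20)
cv2.imwrite("pics/g5.png",np.hstack([cv2.resize(a[120:300,160:360],(440,396)),cv2.resize(b[140:260,180:310],(360,396))]))
```

```text
[ 447.84 -102.79    5.56] [ 0.41 -0.67 -0.72] 30.158692014339557
x -60.0 y range -2.0 12.25 mid 5.125
x -52.0 y range -15.75 12.75 mid -1.5
x -44.0 y range -15.25 13.25 mid -1.0
x -36.0 y range -14.75 13.75 mid -0.5
x -28.0 y range -16.0 13.5 mid -1.25
x -20.0 y range -15.75 13.75 mid -1.0
x -12.0 y range -16.0 12.75 mid -1.625
plate x 5 -55.0 55.0 0.0
plate x 15 -53.25 42.0 -5.625
plate x 25 -43.5 42.75 -0.375
plate x 35 -44.5 41.75 -1.375
plate x 45 -42.75 43.0 0.125
plate x 100 -44.5 42.25 -1.125
plate x 110 -45.0 43.5 -0.75
plate x 120 -43.25 21.75 -10.75
```

View pics/g5.png

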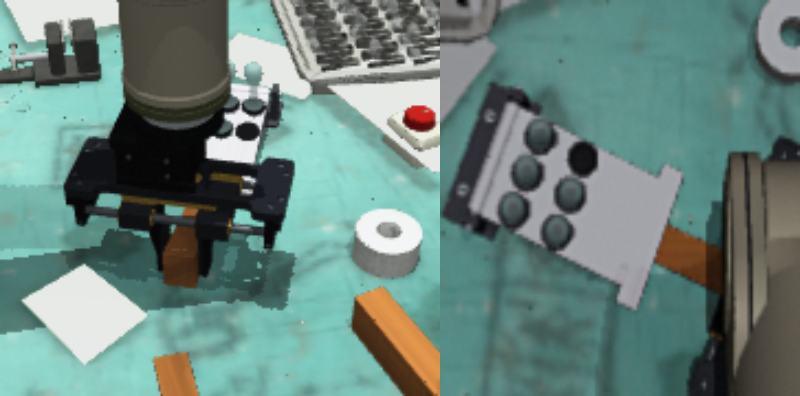

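The wedge is centred to about 0.5 mm and its tip is going under the edge. I'll keep pushing straight.

arm_command --deltas '[[[0.38,0.92,0],[0,0,0],2],[[0.77,1.85,0],[0,0,0],2],[[1.15,2.77,0],[0,0,0],2],[[1.54,3.69,0],[0,0,0],2],[[1.92,4.62,0],[0,0,0],2],[[2.3,5.54,0],[0,0,0],2],[[2.69,6.46,0],[0,0,0],2],[[2.88,6.92,0],[0,0,0],2]]'

```text
t: 6.27
ee_pos: [477.0, -32.2, 5.6]
tool_rot: [0.308, 1.549, -0.307]
ft_force: [-0.1, -0.9, -1.9]
width: 0.341
```

arm_command --deltas '[[[0.2,0.46,0],[0,0,0],2],[[0.27,0.65,0],[0,0,0],2],[[0.27,0.65,0],[0,0,0],2],[[0.27,0.65,0],[0,0,0],2]]'

```text
t: 6.6
ee_pos: [479.2, -27.5, 5.6]
tool_rot: [0.309, 1.548, -0.309]
ft_force: [-0.1, 0.0, -1.9]
width: 0.342
```

Run:
```python
from al import *
from cell import arm,grab_frame
o=arm.observe();print(o['ee_pos'],o['ft_force'],o['width']*87,"TCP stand frame",(o['ee_pos'][:2]-O)@u,(o['ee_pos'][:2]-O)@v)
a=grab_frame("side"); b=grab_frame("top"); cv2.imwrite("pics/t6.png",b);cv2.imwrite("pics/s6.png",a)
cv2.imwrite("pics/g6.png",np.hstack([cv2.resize(a[120:250,190:334],(440,396)),cv2.resize(b[140:260,180:310],(360,396))]))
```

```text
[479.24 -27.49   5.61] [-0.06  0.02 -1.86] 29.721337682432612 TCP stand frame -26.171450161537624 -1.3611675577513205
```

View pics/g6.png

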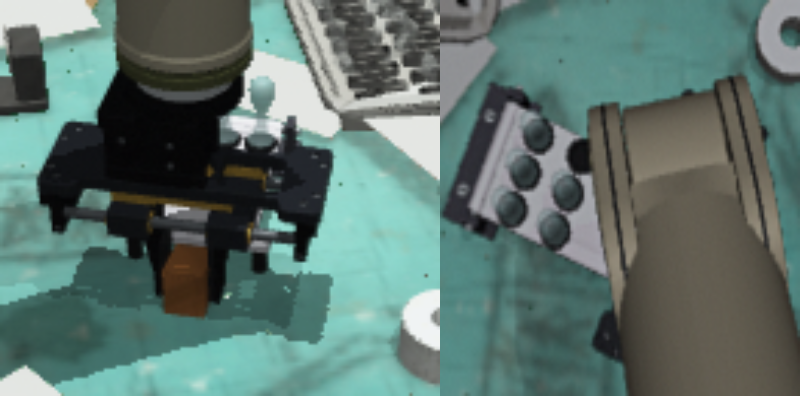

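The wedge is at about x=27, but the arm blocks the view. I'll let go, retreat and look.

arm_command --deltas '[[[0,0,0],[0,0,0],4],[[0,0,0],[0,0,0],5],[[0,0,0],[0,0,0],5],[[0,0,0],[0,0,0],5],[[0,0,0],[0,0,0],5],[[0,0,2],[0,0,0],5],[[0,0,5],[0,0,0],5],[[0,0,8],[0,0,0],5]]'

```text
t: 7.37
ee_pos: [478.3, -27.3, 86.0]
tool_rot: [0.309, 1.551, -0.309]
ft_force: [1.7, 0.3, 0.6]
width: 0.576
```

arm_command --deltas '[[[0,-1,3],[0,0,0],5],[[0,-4,5],[0,0,0],5],[[0,-7,7],[0,0,0],5],[[0,-10,9],[0,0,0],5],[[0,-13.5,10],[0,0,0],5],[[0,-17,10],[0,0,0],5],[[0,-20.5,10],[0,0,0],5],[[0,-24,10],[0,0,0],5]]'

```text
t: 8.03
ee_pos: [478.9, -269.4, 186.0]
tool_rot: [0.309, 1.548, -0.309]
ft_force: [0.8, -0.0, -0.2]
width: 0.573
```

Run:
```python
from al import *
from cell import arm,grab_frame
o=arm.observe();print(o['t'],o['ee_pos'],o['ft_force'],o['width']*87)
a=grab_frame("side"); b=grab_frame("top"); cv2.imwrite("pics/t7.png",b);cv2.imwrite("pics/s7.png",a)
cv2.imwrite("pics/g7.png",np.hstack([cv2.resize(a[120:250,190:334],(440,396),interpolation=2),cv2.resize(b[140:260,180:310],(360,396),interpolation=2)]))
```

```text
8.0333 [ 478.93 -269.37  185.98] [ 0.82 -0.05 -0.17] 49.89353596778979
```

View pics/g7.png

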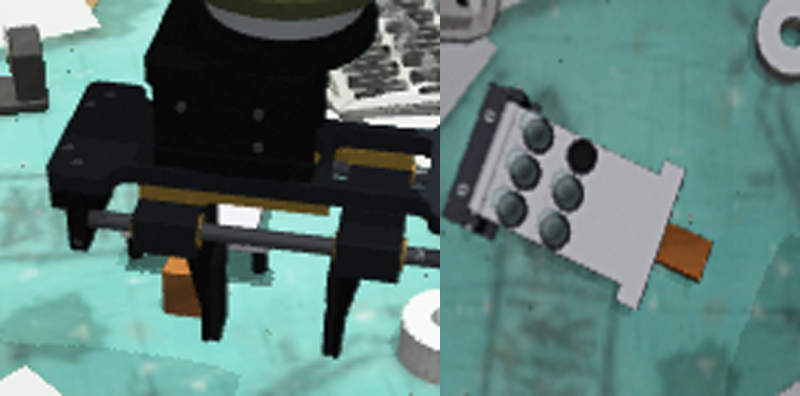

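arm_command --deltas '[[[0,-3,3],[0,0,0],5],[[0,-7,3],[0,0,0],5],[[0,-11,3],[0,0,0],5],[[-2,-14,3],[0,0,0],5],[[-5,-17,3],[0,0,0],5],[[-8,-20,3],[0,0,0],5],[[-11,-23,3],[0,0,0],5],[[-14,-25,3],[0,0,0],5]]'

```text
t: 8.8
ee_pos: [337.6, -519.1, 215.3]
tool_rot: [0.309, 1.549, -0.309]
ft_force: [0.6, -1.2, 0.0]
width: 0.573
```

arm_command --deltas '[[[-3,-2,0],[0,0,0],5],[[-6,-4,0],[0,0,0],5],[[-9,-5,0],[0,0,0],5],[[-9,-5,0],[0,0,0],5],[[-9,-5,0],[0,0,0],5]]'

```text
t: 9.22
ee_pos: [247.1, -568.3, 215.5]
tool_rot: [0.312, 1.549, -0.312]
ft_force: [1.0, 1.0, -0.6]
width: 0.578
```

Run:
```python
from al import *
from cell import arm,grab_frame
o=arm.observe();print(o['t'],o['ee_pos'],o['ft_force'],o['width']*87)
a=grab_frame("side"); b=grab_frame("top"); cv2.imwrite("pics/t8.png",b);cv2.imwrite("pics/s8.png",a)
cv2.imwrite("pics/s8z.png",cv2.resize(a[135:235,205:325],None,fx=6,fy=6,interpolation=2))
cv2.imwrite("pics/t8z.png",cv2.resize(b[155:245,175:295],None,fx=6,fy=6,interpolation=2))
cv2.imwrite("pics/full8.png",np.vstack([cv2.resize(a,(400,300)),cv2.resize(b,(400,300))]))
```

```text
9.2167 [ 247.07 -568.25  215.52] [ 1.02  0.96 -0.56] 50.27584240729348
```

View pics/s8z.png

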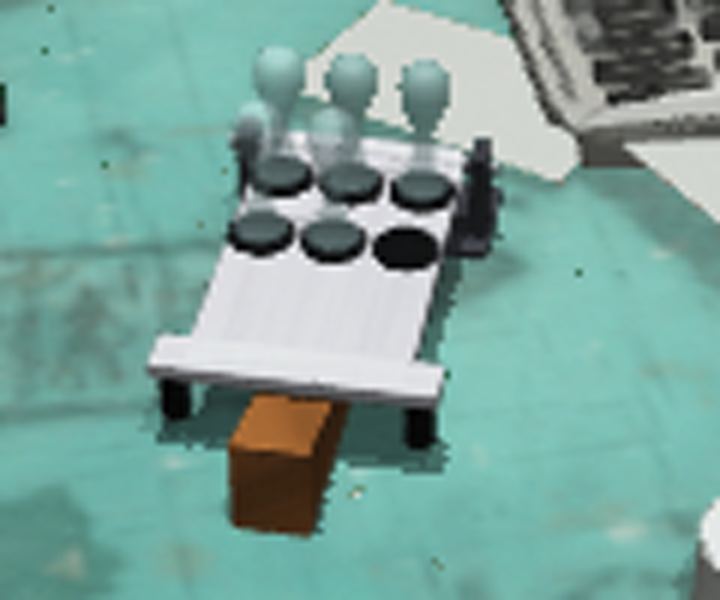

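View pics/t8z.png

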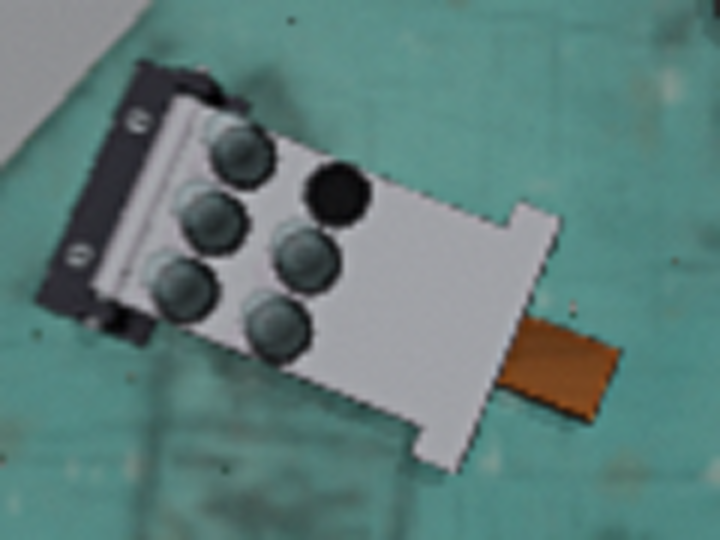

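View pics/full8.png

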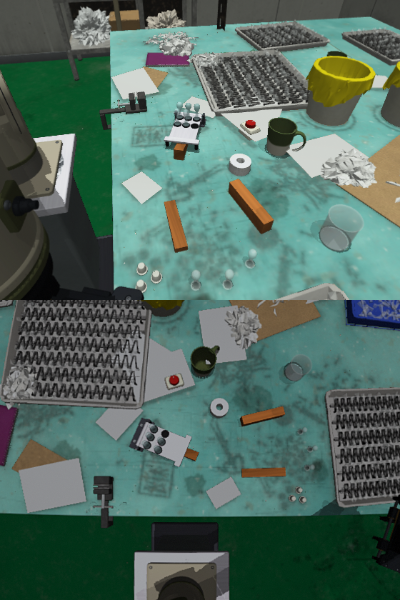

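```bash
cat > tri.py <<'E'
from al import *
def tri(pt,ps):
    out=[]
    def P(n):
        m=camera_model(n);return np.c_[m['R'],m['t']]
    def und(n,uv):
        m=camera_model(n);K=np.array([[m['fx'],0,m['cx']],[0,m['fy'],m['cy']],[0,0,1]])
        return cv2.undistortPoints(np.array(uv,float).reshape(-1,1,2),K,m['dist_coeffs']).reshape(-1,2).T
    X=cv2.triangulatePoints(P("top"),P("side"),und("top",pt),und("side",ps));return (X[:3]/X[3]).T
E
python3 - <<'E'
from tri import *
zt=lambda L:[[x/6+175-.4,y/6+155-.4] for x,y in L]; zs=lambda L:[[x/6+205-.4,y/6+135-.4] for x,y in L]
X=tri(zt([(458,472),(560,217)]),zs([(150,372),(441,400)]))
z0=lambda L:[[x/3.2+170-.34,y/3.2+140-.34] for x,y in L]; s0=lambda L:[[x/6+215-.4,y/6+135-.4] for x,y in L]
Y=tri(z0([(257,301),(313,171)]),s0([(95,408),(382,435)]))
print("now",X,"\nbefore",Y)
W=ray("top",zt([(622,350),(595,423)]),42); print([((p[:2]-O)@u,(p[:2]-O)@v) for p in W])
W=ray("side",zs([(231,450),(310,456)]),42); print([((p[:2]-O)@u,(p[:2]-O)@v) for p in W])
for z in (21,): print("T now from top z41", [((p[:2]-O)@u,(p[:2]-O)@v) for p in ray("top",zt([(458,472),(560,217)]),41)])
E
```

```text
now [[436.41  11.14  35.07]
 [538.2  -28.51  36.29]] 
before [[437.01  14.09  14.99]
 [537.16 -27.75  18.5 ]]
[(np.float64(-47.84472226340911), np.float64(-16.166654913527182)), (np.float64(-49.21220129169312), np.float64(14.513285169108151))]
[(np.float64(-52.66747913331253), np.float64(11.660715580882377)), (np.float64(-50.66154633408431), np.float64(-16.500890651159583))]
T now from top z41 [(np.float64(-7.205669216479761), np.float64(53.032976839745665)), (np.float64(-4.709967802040615), np.float64(-55.54266075629152))]
```

Run:
```python
from tri import *
for n in ("side0","s8"):
    g=cv2.cvtColor(cv2.imread(f"pics/{n}.png"),cv2.COLOR_BGR2GRAY)
    for c in (234,240,262,272): print(n,c,[(r,int(g[r,c])) for r in range(186,212)])
```

```text
side0 234 [(186, 146), (187, 136), (188, 134), (189, 135), (190, 135), (191, 137), (192, 135), (193, 134), (194, 132), (195, 134), (196, 141), (197, 229), (198, 227), (199, 227), (200, 224), (201, 227), (202, 223), (203, 91), (204, 84), (205, 8), (206, 10), (207, 50), (208, 88), (209, 158), (210, 165), (211, 176)]
side0 240 [(186, 172), (187, 219), (188, 226), (189, 225), (190, 226), (191, 227), (192, 227), (193, 227), (194, 227), (195, 227), (196, 228), (197, 228), (198, 228), (199, 227), (200, 228), (201, 225), (202, 228), (203, 206), (204, 82), (205, 76), (206, 67), (207, 69), (208, 69), (209, 91), (210, 159), (211, 160)]
side0 262 [(186, 225), (187, 224), (188, 223), (189, 223), (190, 222), (191, 223), (192, 223), (193, 224), (194, 224), (195, 226), (196, 226), (197, 226), (198, 226), (199, 226), (200, 228), (201, 231), (202, 226), (203, 226), (204, 227), (205, 230), (206, 136), (207, 81), (208, 66), (209, 71), (210, 72), (211, 96)]
side0 272 [(186, 221), (187, 222), (188, 223), (189, 222), (190, 223), (191, 223), (192, 223), (193, 223), (194, 223), (195, 223), (196, 224), (197, 
[... 697 characters left out ...]
65), (205, 66), (206, 67), (207, 69), (208, 70), (209, 91), (210, 158), (211, 160)]
s8 262 [(186, 219), (187, 220), (188, 221), (189, 221), (190, 222), (191, 222), (192, 222), (193, 221), (194, 227), (195, 227), (196, 227), (197, 225), (198, 226), (199, 185), (200, 98), (201, 68), (202, 36), (203, 38), (204, 45), (205, 45), (206, 61), (207, 71), (208, 70), (209, 71), (210, 72), (211, 97)]
s8 272 [(186, 218), (187, 220), (188, 219), (189, 220), (190, 220), (191, 219), (192, 219), (193, 220), (194, 221), (195, 225), (196, 227), (197, 226), (198, 224), (199, 228), (200, 202), (201, 93), (202, 80), (203, 35), (204, 43), (205, 43), (206, 35), (207, 36), (208, 35), (209, 67), (210, 71), (211, 72)]
```

Run:
```python
from tri import *
cols=[234,240,262,272];B=[202.5,203.35,205.9,207.1];A=[195.96,196.5,199.17,200.33]
def rows(th,h):
    x,z=-155.,41-h; X=150+x*np.cos(th)-(-z)*np.sin(th)*1; Z=h+(-x*-1)*0
    # + angle = free edge up: rotate so that edge (x=-155) rises by 155*sin(th)
    X=150+x*np.cos(th)+z*np.sin(th); Z=h-x*np.sin(th)+z*np.cos(th)
    P=[[*(O+X*u+y*v),Z] for y in np.linspace(-53,53,60)];p=proj("side",P);i=np.argsort(p[:,0])
    return np.interp(cols,p[i,0],p[i,1])
for h in (25,33,41):
    b=rows(-.134,h)
    for th in (-.03,-.02,-.01,0,.01): print(h,th,(b-rows(th,h)).mean(),"meas",(np.array(B)-A).mean(),"abs err now",(np.array(A)-rows(th,h)).mean(),"abs before",(np.array(B)-b).mean())
```

```text
25 -0.03 5.667450466505585 meas 6.722499999999997 abs err now -0.39230327509419993 abs before 0.6627462584002117
25 -0.02 6.243745589491894 meas 6.722499999999997 abs err now 0.1839918478921092 abs before 0.6627462584002117
25 -0.01 6.825280718906619 meas 6.722499999999997 abs err now 0.7655269773068341 abs before 0.6627462584002117
25 0 7.41198842930261 meas 6.722499999999997 abs err now 1.3522346877028255 abs before 0.6627462584002117
25 0.01 8.003799936135643 meas 6.722499999999997 abs err now 1.9440461945358578 abs before 0.6627462584002117
33 -0.03 5.402025667555307 meas 6.722499999999997 abs err now -0.32130235989998823 abs before 0.9991719725447012
33 -0.02 5.954352339826023 meas 6.722499999999997 abs err now 0.23102431237072807 abs before 0.9991719725447012
33 -0.01 6.5122183570717525 meas 6.722499999999997 abs err now 0.7888903296164571 abs before 0.9991719725447012
33 0 7.075562715158121 meas 6.722499999999997 abs err now 1.3522346877028255 abs before 0.9991719725447012
33 0.01 7.644323017636367 meas 6.722499999999997 abs err now 1.9209949901810717 abs before 0.9991719725447012
41 -0.03 5.137146296290759 meas 6.722499999999997 abs err now -0.2503303004191011 abs before 1.335023403290137
41 -0.02 5.665520559638544 meas 6.722499999999997 abs err now 0.2780439629286846 abs before 1.335023403290137
41 -0.01 6.199727078493616 meas 6.722499999999997 abs err now 0.8122504817837566 abs before 1.335023403290137
41 0 6.739711284412685 meas 6.722499999999997 abs err now 1.3522346877028255 abs before 1.335023403290137
41 0.01 7.285417190974144 meas 6.722499999999997 abs err now 1.8979405942642842 abs before 1.335023403290137
```

Run:
```python
from tri import *
from cell import grab_frame,finish_job,arm
b=grab_frame("top");s=grab_frame("side")
D=lambda a,c,r:float(np.abs(a[r].astype(int)-c[r]).max())
print("stand top now vs t7",D(b,cv2.imread("pics/t7.png"),np.s_[155:245,175:275]),"side now vs s8",D(s,cv2.imread("pics/s8.png"),np.s_[140:230,205:320]))
print("thin wedge top vs start",D(b,cv2.imread("pics/top0.png"),np.s_[228:255,330:405]),"block",D(b,cv2.imread("pics/top0.png"),np.s_[145:180,330:405]))
print(arm.observe()['ft_force']); finish_job()
```

```text
stand top now vs t7 15.0 side now vs s8 7.0
thin wedge top vs start 10.0 block 5.0
[0.66 0.21 0.34]
the job is handed in; nothing more can be done
```

The tall wedge is in under the middle of the free edge and carries the plate, which is level as far as the cameras can tell. I picked the middle of the three pieces, gripped it near its thick end, set it flat on the bench and pushed it straight in thin end first. I then let go and moved the arm clear. The job was handed in at about 9 s.

**Wedge position:** its origin measured about x = 27 in the stand frame (28 wanted). It sat within about 1 mm of the plate's centre line and parallel to it.

**Plate angle:** this is the least certain check. The free edge rose 6.7 px in the side view, which gives an angle between about -0.01 and 0 rad, depending on a hinge height I was not given. Triangulating the edge corners gave a rise of about 19 mm, against the 20.7 mm I calculated for level. The side view also placed the wedge about 3 mm further out than the top view. I put that down to camera bias, because the plate edge showed a similar offset.

**Stability and surroundings:** pictures taken after the release showed no movement of the wedge or plate. The thin wedge and the block looked the same as in the starting pictures, and nothing was touching the robot.

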